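# Seat the backplate on the turntable's locating pins

## Robot

A 7-joint arm with a two-finger parallel gripper is mounted at the origin on the work surface. World frame = base frame: x ahead of the robot, y to its left, z up, the work surface at z = 0. Lengths are in mm, angles in rad, forces in N, time in s.
With the tool pointing down it reaches from about 400 to 875 mm from the base axis. Payload 19.3 kg.
Tool frame: the origin (TCP) lies at the very end of the fingers, on their centre line; the grasp point (between the pads) lies 19 mm behind it (grip_point_offset is the z of the grasp point in the tool frame, in mm); z points along the fingers, y is the line along which they close (so a half turn about z gives the same grasp; the last joint's range is limited). The gripper opens to 85 mm and grips with 20 to 120 N. Pads are 22 mm wide; open, the fingers measure 114 mm over their backs; the gripper's body (76 mm by 85 mm) begins 54 mm behind the grasp point. The pads swing forward as they close: fully open they stand 13 mm farther back than shut.
Start: joints at [-1.332, 0.521, -0.036, 1.599, 0.021, 1.021, -0.113], TCP at [189.966, 595.422, 231.291] pointing down, gripper open.
Joint ranges: [-2.91, 2.91], [-0.3, 2.13], [-1.5, 1.42], [0.17, 2.43], [-1.26, 4.41], [0.16, 1.93], [-2.52, 2.52]. Speed limits (rad/s): [1.89, 1.89, 2.39, 2.39, 3.01, 3.01, 3.01].

## Interface

Orientations are given as a 3x3 rotation matrix whose columns are the frame's x, y, z axes.
In Python, from workcell import movep, movel, goto_joints, open_gripper, clamp, wait, inverse_kinematics, read_state, camera, PlanningError, finish_job, grip_point_offset gives the robot as it stands. Calls block until the motion is done:
- movep(position, orientation): joint-space move of the TCP to a pose.
- movel(position, frame=None, max_speed=150, guard=None): straight line of the TCP; frame=None keeps the orientation; max_speed is the mean speed in mm/s. With guard (N) it stops when the force on the tool has changed by that much, and returns True; else False.
- goto_joints(angles): joint-space move.
- open_gripper() and clamp(): open the fingers fully, or close them until they stop; the grip force is fixed at half the most.
- wait(seconds).
- inverse_kinematics(position, orientation): joint angles nearest the present ones, or None.
- read_state(): the state.
- camera(name): name is "side" or "top" or "wrist"; returns a dict with "image" (400x640x3 uint8, blue, green, red), "range_z" (400x640 float32, mm along the optical axis (not along the pixel's ray), 0 where there is no reading), "fx", "fy", "cx", "cy" (pixels), "cam_to_world" (4x4, takes a point from camera to world coordinates). Camera axes: x right, y up, looking along -z (the intrinsics and any distortion apply to the point x, -y, -z); pixel columns grow to the right and rows downward; lengths in mm; the calibration is good to about 2 mm. The wrist camera is an equidistant fisheye: a pixel r from the principal point sees the ray r / f radians off the axis. A picture is of the moment at which its call begins.
A pose or a line that the arm cannot do raises PlanningError and nothing moves.
- finish_job(): hands the job in; it is judged then, once.
The state is a dict: "time": time; "qpos": joint angles; "qvel": joint speeds; "joint_efforts": joint torques, N m; "eef_pos": TCP position; "tool_rot": TCP orientation; "ft_force": force on the tool from outside, world axes, zero at the start; "torque": the same for the moment, N m; "finger_gap": finger opening in mm; "gripper_force": force on a finger pad.
Only numpy, scipy, OpenCV 4.12 (cv2) and the standard library are available. Lean on these libraries where they do the work, as an engineer would, in place of code of your own. Each camera call takes 0.05 s, during which the arm holds its last target. There are 200 camera calls.

## Task

Take the backplate by its red handle from the blue stand and lower it over the two locating pins of the sliding shoe on the parts turntable until it rests flush on the shoe, then let go. The shoe is left anywhere along its slot, so feel for the pins and ease the plate on rather than forcing it. Do not turn the turntable round, and leave the parts in it and the things on the bench where they are.

Things in the scene. Friction and masses are not known exactly. Their poses are not given: they have to be found in the camera images.
- backplate: Aluminium backplate to be fitted: flat, 48 mm (its x) by 110 mm (its y) by 8 mm thick, lying flat, red handle on top, 0.28 to 0.46 kg. Two through holes, 13.5 mm diameter with 1 mm chamfers, on its y axis at y = +38 and -38 mm. Origin: centre of its underside, z up. The same after a half turn: either way round is right.
- handle (a point): Grip point on the axis of the backplate's red upright handle block, 36 mm above the plate's underside. The block is 18 mm (plate's x) by 40 mm (plate's y) and rises from the plate's top face to 56 mm above its underside; pinch it across its 18 mm from above.
- stand: Blue fixed stand, 70 mm (x) by 130 mm (y), with two black rubber rails whose tops are 30 mm above the bench; the backplate starts lying on the rails, roughly square to it. Origin: centre of its underside on the bench.
- turntable: Black parts turntable, 340 mm across, centre bearing with a drag of about 1.2 N m. Origin: on its axis, 25 mm above the bench, at the deck's underside. Above the origin: deck top 12 mm, rim and dividers to 28 mm, hub (22 mm radius) to 32 mm, parts to 52 mm. Its x axis points from hub to assembly station; injectors lie on its -x half, small parts in pockets at y beyond +-60 mm.
- station (a point): Point fixed on the turntable at the middle of the slot in which the pin shoe slides: x = 95 mm, y = 0 in the turntable's frame, at the height of the shoe's flat top, 24 mm above the turntable's origin. The seated backplate's underside lies on the shoe's top, both pins up through its holes, its y axis along the turntable's y.
- slot_out (a point): Point fixed on the turntable, 10 mm farther from the hub than station. The dark steel shoe (40 mm in the turntable's x, 100 mm in y) slides along the turntable's x against a friction of about 12 N and was left anywhere from 10 mm inward to 10 mm outward of station, with no offset in y: its place is not reported and must be felt for or seen.
- pin_height (a point): Point fixed on the turntable above station, 22 mm above the shoe's top, at the height of the tips of the two upright steel locating pins on the shoe. Pins: 12 mm diameter with a 1 mm chamfer at the tip, at y = +38 and -38 mm in the turntable's frame, both on the shoe's middle line, so they move with the shoe along x.
- injector0: Injector lying in a trough of the turntable, steel, with an olive-green rubber cap, about 150 mm long and 20 mm thick; origin: under its middle. To be left alone.
- injector1: Injector lying in a trough of the turntable, steel, with an olive-green rubber cap, about 150 mm long and 20 mm thick; origin: under its middle. To be left alone.
- injector2: Injector lying in a trough of the turntable, steel, with an olive-green rubber cap, about 150 mm long and 20 mm thick; origin: under its middle. To be left alone.
- inlet_connector: Brass inlet connector, 26 mm across, 40 mm high, standing in a pocket of the turntable; origin: centre of its underside. To be left alone.
- spring_retainer: Dark steel spring retainer, a ring 30 mm across, 12 mm high, lying in a pocket of the turntable; origin: centre of its underside. To be left alone.
- pressure_pin: Polished steel pressure pin, 18 mm foot, 12 mm shank, 36 mm high, standing in a pocket of the turntable; origin: centre of its underside. To be left alone.
- wrench: Steel wrench lying on the bench to the right of the stand; origin: under its middle. To be left alone.
- grease_can: Can, 60 mm across and 90 mm high, standing on the bench beyond the stand and the turntable; origin: centre of its underside. To be left alone.
Not all that is in view belongs to the job. What is shaped like the backplate but brown or green is not meant.

How it is judged:
By the outcome, as a careful person would: the job done as asked, in the order asked, and still so for the second after the job is handed in, with the robot touching nothing.
It also fails if it takes over 72 s, if anything falls off the work surface, if the arm or the gripper's body presses on something with over 40 N, if the wrist force passes 120 N, or if a joint passes its speed limit or range.

## Working session

There is one attempt and no reset: what is moved stays moved. The work goes in short steps, each a Python script; the robot and the scene stay as the last script left them, time stands still between calls to the robot, and variables do not carry over. Pictures are saved under pics/ and viewed, at most 10 in all, crops included, and the job is handed in when it is done.

```bash
mkdir -p pics; ls
cat > h.py <<'E'
import numpy as np, cv2
from workcell import *
def world(c,u,v,z=None):
    """pinhole pixel -> world, using range or plane z"""
    T=np.array(c["cam_to_world"]); d=np.array([(u-c["cx"])/c["fx"],-(v-c["cy"])/c["fy"],-1.])
    if z is None: return T[:3,:3]@(d*c["range_z"][int(v),int(u)])+T[:3,3]
    w=T[:3,:3]@d; return T[:3,3]+w*(z-T[2,3])/w[2]
E
python3 - <<'E'
from h import *
import pickle
for n in("side","top","wrist"):
    c=camera(n); cv2.imwrite(f"pics/{n}.png",c["image"]); pickle.dump(c,open(f"{n}.pkl","wb"))
    print(n,c["fx"],c["fy"],c["cx"],c["cy"],[k for k in c],np.round(c["cam_to_world"],3).tolist())
print(read_state(),grip_point_offset)
E
```

```text
pics
side 369.288974988501 369.288974988501 318.25306247877995 198.82580187365713 ['image', 'range_z', 'fx', 'fy', 'cx', 'cy', 'cam_to_world'] [[0.987, 0.088, -0.136, 360.022], [-0.162, 0.524, -0.836, -950.206], [-0.002, 0.847, 0.532, 565.196], [0.0, 0.0, 0.0, 1.0]]
top 435.4241845559477 435.4241845559477 320.72579986561556 192.86722821577038 ['image', 'range_z', 'fx', 'fy', 'cx', 'cy', 'cam_to_world'] [[-0.028, 0.996, -0.079, 377.935], [-1.0, -0.028, -0.001, -184.809], [-0.003, 0.079, 0.997, 1343.921], [0.0, 0.0, 0.0, 1.0]]
wrist 309.70691628693146 309.70691628693146 316.6915289341749 200.76925036683724 ['image', 'range_z', 'fx', 'fy', 'cx', 'cy', 'cam_to_world'] [[0.304, -0.916, -0.263, 122.608], [0.953, 0.292, 0.085, 616.547], [-0.001, -0.276, 0.961, 373.951], [0.0, 0.0, 0.0, 1.0]]
{'time': 0.15, 'qpos': array([-1.33218475,  0.52185634, -0.03635375,  1.59985376,  0.02118543,
        1.02109828, -0.1128219 ]), 'qvel': array([-4.17520986e-04, -9.31834760e-04,  6.07528194e-04, -4.32729933e-04,
       -9.32722436e-05,  7.94954014e-04, -2.20748696e-03]), 'joint_efforts': array([ 2.51451223e-03, -9.27393150e+01,  1.98084489e+00, -3.70060122e+01,
        1.79202994e-02,  6.40458995e-03, -5.33840944e-05]), 'eef_pos': array([189.88913709, 595.20034767, 230.87892741]), 'tool_rot': array([[-9.52689534e-01,  3.03945063e-01, -2.24405503e-04],
       [ 3.03945145e-01,  9.52689198e-01, -8.01005411e-04],
       [-2.96729418e-05, -8.31316435e-04, -9.99999654e-01]]), 'ft_force': array([-0.04715956, -0.13924646, -0.46867716]), 'torque': array([ 0.0090435 , -0.0666234 ,  0.05085576]), 'gripper_force': 0.0, 'finger_gap': 85.14690813122006} -18.700000000000003
```

View pics/top.png

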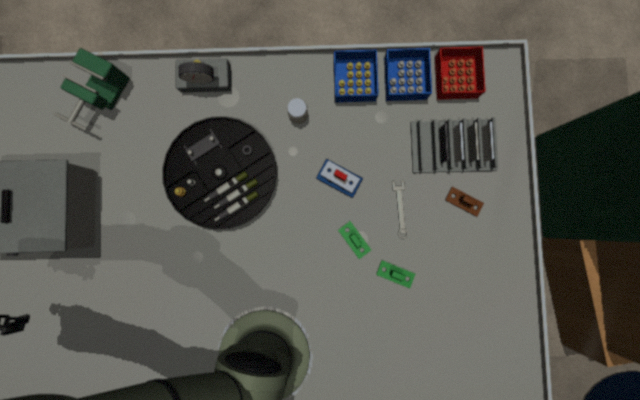

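View pics/side.png

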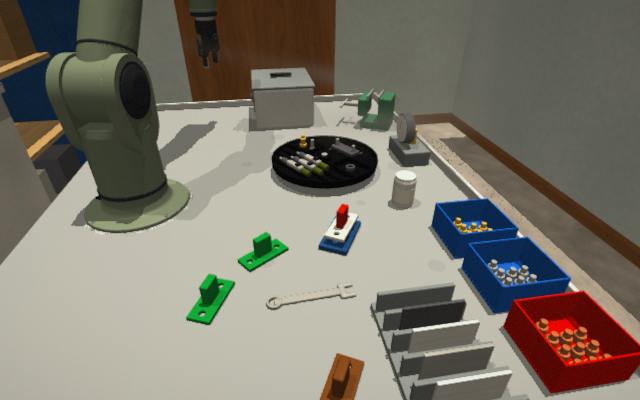

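The backplate candidates in the top view are:
- (340,177): pale plate with a red handle on the blue stand
- (354,240) and (396,274): green
- (465,201): brown

Only the first fits the description. I'll confirm it in an enlarged crop and measure.

```bash
cat > m.py <<'E'
from h import *
import pickle
c=pickle.load(open("top.pkl","rb")); im=c["image"]
cv2.imwrite("pics/crop1.png",cv2.resize(im[110:235,155:375],None,fx=3.6,fy=3.6,interpolation=cv2.INTER_CUBIC))
hsv=cv2.cvtColor(im,cv2.COLOR_BGR2HSV)
roi=np.zeros(im.shape[:2],np.uint8); roi[150:205,305:375]=1
def rect(m,z,name):
    n,l,s,cc=cv2.connectedComponentsWithStats(m.astype(np.uint8)); k=1+np.argmax(s[1:,4])
    pts=np.argwhere(l==k)[:,::-1]
    w=np.array([world(c,u,v,z)[:2] for u,v in pts],np.float32)
    r=cv2.minAreaRect(w); print(name,len(pts),"cen",w.mean(0),"rect",r, "range z",np.median([world(c,u,v)[2] for u,v in pts])); return pts
red=((hsv[...,0]<8)|(hsv[...,0]>172))&(hsv[...,1]>120)&(roi>0)
rect(red,86,"red")
blue=(abs(hsv[...,0].astype(int)-110)<15)&(hsv[...,1]>90)&(roi>0)
white=(hsv[...,1]<60)&(hsv[...,2]>150)&(roi>0)
filled=cv2.morphologyEx((blue|red).astype(np.uint8),cv2.MORPH_CLOSE,np.ones((15,15)))
rect(filled,25,"stand"); rect((filled>0)&~blue,38,"plate")
roi2=np.zeros_like(roi); roi2[105:240,150:290]=1
dark=(im.max(2)<60)&(roi2>0)
d=cv2.morphologyEx(dark.astype(np.uint8),cv2.MORPH_CLOSE,np.ones((21,21)))
cn=max(cv2.findContours(d,0,1)[0],key=cv2.contourArea)[:,0]
w=np.array([world(c,u,v,53)[:2] for u,v in cn],np.float32)
print("table",cv2.fitEllipse(w), cv2.minEnclosingCircle(w))
for n,(u,v),z in(("hub",(219,172),57),("shoe",(201,146),50)): print(n,world(c,u,v,z),world(c,u,v))
E
python3 m.py
```

```text
red 76 cen [ 528.3223  -241.46695] rect ((528.478515625, -241.09642028808594), (36.92177963256836, 17.556821823120117), 57.206295013427734) range z 86.05808140032138
stand 737 cen [ 520.6363  -240.42044] rect ((525.7911987304688, -240.10861206054688), (125.31332397460938, 65.86544799804688), 60.88190841674805) range z 36.07211122325134
plate 516 cen [ 523.30475 -242.8092 ] rect ((528.3773803710938, -240.76528930664062), (114.65569305419922, 52.902469635009766), 61.580841064453125) range z 38.4885958490579
table ((550.0502319335938, 117.34541320800781), (334.5057067871094, 340.2199401855469), 141.07254028320312) ((550.4174194335938, 116.8751220703125), 171.48382568359375)
hub [550.98377238 117.64705315  57.        ] [551.0815169  117.8178915   56.27309941]
shoe [632.27130725 172.72144239  50.        ] [632.22522121 172.65665753  50.23445976]
```

View pics/crop1.png

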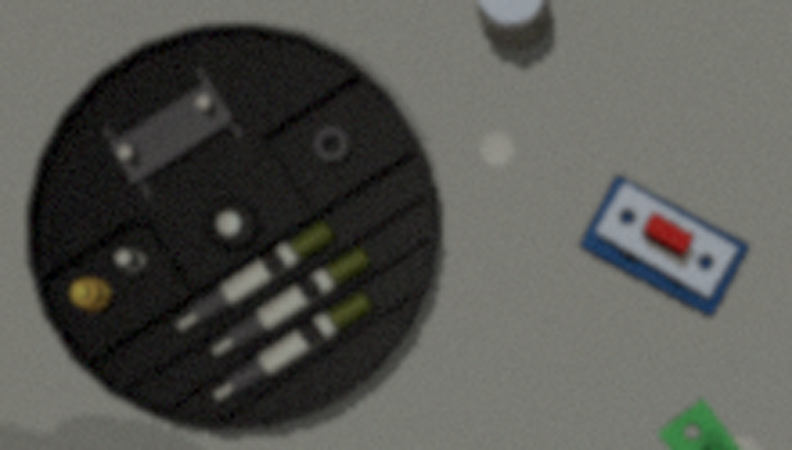

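The crop confirms it. The plate with the red handle, its centre at crop (668,237), lies on the blue stand with holes at (627,216) and (706,262). The pins are at crop (124,151) and (204,102). Next I'll plan the grips and refine both positions with the wrist camera.

```bash
cat >> h.py <<'E'
def down(deg):
    """tool down, tool y at deg in world"""
    a=np.radians(deg); y=np.array([np.cos(a),np.sin(a),0]); z=np.array([0,0,-1.]); return np.column_stack([np.cross(y,z),y,z])
def wworld(c,u,v,z):
    """fisheye pixel -> world on plane z"""
    T=np.array(c["cam_to_world"]); x,y=(u-c["cx"])/c["fx"],(v-c["cy"])/c["fy"]; r=np.hypot(x,y)+1e-9
    w=T[:3,:3]@np.array([np.sin(r)*x/r,-np.sin(r)*y/r,-np.cos(r)]); return T[:3,3]+w*(z-T[2,3])/w[2]
def wpix(c,p):
    T=np.array(c["cam_to_world"]); q=T[:3,:3].T@(np.asarray(p,float)-T[:3,3]); x,y,z=q[0],-q[1],-q[2]
    s=np.hypot(x,y)+1e-9; r=np.arctan2(s,z); return np.array([c["cx"]+c["fx"]*r*x/s,c["cy"]+c["fy"]*r*y/s])
E
python3 - <<'E'
from h import *
for a in (-29,151): print("plate",a,np.round(inverse_kinematics([528,-241,200],down(a)),2), np.round(inverse_kinematics([528,-241,55],down(a)),2))
for a in (31.5,211.5):
  for z in (200,70): print("stn",a,z,np.round(inverse_kinematics([632,168,z],down(a)),2))
E
```

```text
plate -29 [-0.33  0.75  1.06  1.79 -0.74  1.07  0.5 ] [-0.03  0.77  0.52  1.86 -0.59  0.67  0.35]
plate 151 [ 1.11  0.82 -1.28  1.71  0.82  1.26  2.27] [-0.36  1.17  1.22  1.88 -1.26  1.13 -2.27]
stn 31.5 200 [-0.55  0.62  0.31  1.56 -0.21  0.99  0.37]
stn 31.5 70 [-0.49  0.77  0.22  1.64 -0.23  0.75  0.38]
stn 211.5 200 [-0.98  0.97  1.22  1.58 -0.94  1.28 -2.19]
stn 211.5 70 [-0.97  1.19  1.22  1.67 -1.2   1.21 -2.03]
```

Run:
```python
from h import *
import pickle
movep([632,170,240],down(31.5)); wait(.2); c=camera("wrist"); pickle.dump(c,open("w1.pkl","wb")); cv2.imwrite("pics/w1.png",c["image"]); s=read_state();print(s["time"],s["eef_pos"],s["qpos"])
for n,(u,v) in(("p+",(189.4,152)),("p-",(211.7,138.3))):
    t=pickle.load(open("top.pkl","rb")); p=world(t,u,v,71); print(n,p,wpix(c,p))
movep([528,-241,200],down(-29)); wait(.2); c=camera("wrist"); pickle.dump(c,open("w2.pkl","wb")); cv2.imwrite("pics/w2.png",c["image"]); s=read_state();print(s["time"],s["eef_pos"],s["qpos"])
cv2.imwrite("pics/w12.png",np.vstack([cv2.resize(cv2.imread(f"pics/w{i}.png")[0:300],(640,300)) for i in(1,2)]))
```

```text
2.5917 [631.86927504 170.45337316 240.01562008] [-0.55452772  0.58203824  0.31596409  1.51895982 -0.19588185  1.07183534
  0.35717971]
p+ [611.17185456 201.35793631  71.        ] [315.59695733 147.21752227]
p- [650.33193444 135.03560924  71.        ] [314.41020017 219.50845969]
4.4083 [ 528.32961196 -240.42296797  199.97920297] [-0.0871345   0.55932235  0.60136896  1.77548939 -0.38508449  0.92649146
  0.17351506]
```

View pics/w12.png

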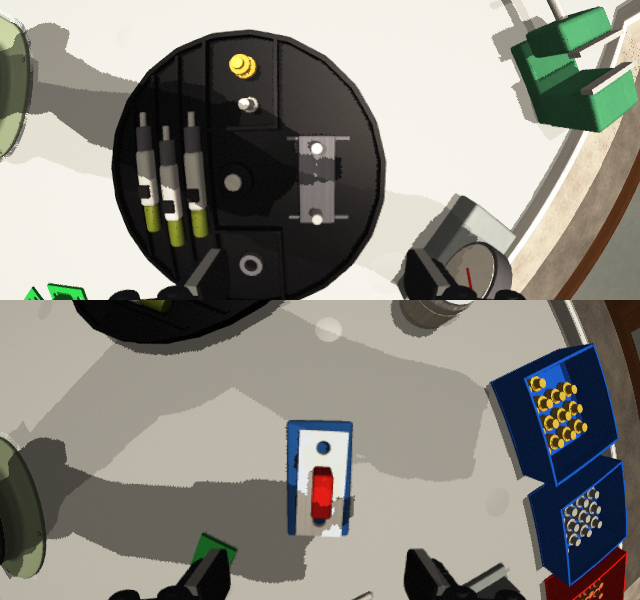

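The wrist view of the turntable shows the pins at (317,149) and (317,219) and the hub at (233,182). In the plate view the handle is at about (322,190) and a hole at (323,147).

Run:
```python
from h import *
import pickle
c=pickle.load(open("w1.pkl","rb")); g=c["image"].min(2)
P=[]
for n,(u,v),z,h,thr in(("p+",(317,149),71,10,190),("p-",(317,219),71,10,190),("hub",(233,182),57,14,80)):
    m=(g[v-h:v+h+1,u-h:u+h+1]>thr).astype(np.uint8); cn=max(cv2.findContours(m,0,1)[0],key=cv2.contourArea)
    (x,y),r=cv2.minEnclosingCircle(cn); p=wworld(c,u-h+x,v-h+y,z); P.append(p[:2]); print(n,u-h+x,v-h+y,r,p)
d=P[0]-P[1]; mid=(P[0]+P[1])/2; print("gap",np.hypot(*d),"ang y",np.degrees(np.arctan2(d[1],d[0])),"mid",mid,"hub->mid",np.hypot(*(mid-P[2])),np.degrees(np.arctan2(*(mid-P[2])[::-1])))
c=pickle.load(open("w2.pkl","rb")); im=c["image"]; hsv=cv2.cvtColor(im,cv2.COLOR_BGR2HSV)
red=((hsv[...,0]<8)|(hsv[...,0]>172))&(hsv[...,1]>120); red[:,:260]=0;red[:,380:]=0
print("red V pct",np.percentile(hsv[...,2][red],[5,25,50,75,95]))
def rect(m,z,n):
    _,l,s,_=cv2.connectedComponentsWithStats(m.astype(np.uint8)); k=1+np.argmax(s[1:,4]); q=np.argwhere(l==k)
    w=np.array([wworld(c,u,v,z)[:2] for v,u in q],np.float32); print(n,len(q),cv2.minAreaRect(w),w.mean(0))
rect(red,86,"handle all"); rect(red&(hsv[...,2]>225),86,"handle top")
blue=(abs(hsv[...,0].astype(int)-110)<15)&(hsv[...,1]>90); blue[:,:280]=0; blue[:,360:]=0; blue[250:]=0
hull=np.zeros(blue.shape,np.uint8); cv2.fillConvexPoly(hull,cv2.convexHull(np.argwhere(blue)[:,::-1].astype(np.int32)),1)
rect((hull>0)&~blue,38,"plate")
v,u=147,323; m=(im[v-9:v+10,u-9:u+10].min(2)<110).astype(np.uint8); cn=max(cv2.findContours(m,0,1)[0],key=cv2.contourArea);(x,y),r=cv2.minEnclosingCircle(cn);print("hole",u-9+x,v-9+y,r,wworld(c,u-9+x,v-9+y,38))
cv2.imwrite("pics/c2.png",np.hstack([cv2.resize(i,None,fx=5,fy=5,interpolation=cv2.INTER_CUBIC) for i in(im[125:240,285:360],pickle.load(open("w1.pkl","rb"))["image"][125:240,280:355])]))
```

```text
p+ 316.4473686218262 148.1315793991089 5.449057579040527 [612.39050886 201.01217747  71.        ]
p- 316.7857141494751 219.2142858505249 4.385838031768799 [652.3202491  136.64734285  71.        ]
hub 232.3823528289795 182.20588207244873 8.214885711669922 [553.05246385 120.09683082  57.        ]
gap 75.74441294387896 ang y 121.8140484011667 mid [632.35537898 168.82976016] hub->mid 93.0798085008701 31.571400473975338
red V pct [ 63.6 122.  169.  214.  228. ]
handle all 1007 ((533.0929565429688, -239.9041290283203), (46.046043395996094, 17.383302688598633), 57.58579635620117) [ 532.96454 -239.71333]
handle top 171 ((532.1856689453125, -241.01351928710938), (14.226537704467773, 11.212757110595703), 61.0732536315918) [ 532.27386 -240.02803]
plate 4956 ((530.6478881835938, -242.01637268066406), (110.14356231689453, 51.62750244140625), 58.4599609375) [ 532.3152  -240.66533]
hole 323.0 147.375 6.700146675109863 [ 551.40729284 -210.57094714   38.        ]
```

View pics/c2.png

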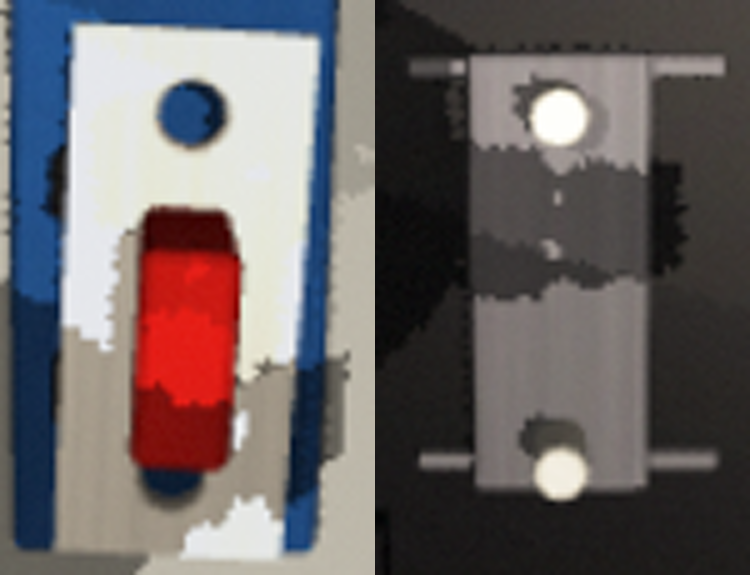

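The left crop shows the plate's corners at (75,24), (320,38), (285,552) and (50,550) and the handle's top face between (143,250) and (228,468). In the right crop the pins stand clear and the shoe lies square.

Run:
```python
from h import *
import pickle
c=pickle.load(open("w2.pkl","rb"))
f=lambda x,y,z: wworld(c,285+(x+.5)/5-.5,125+(y+.5)/5-.5,z)[:2]
for n,z,q in(("handle",86,[(143,250),(240,255),(228,468),(133,462)]),("plate",38,[(75,24),(320,38),(285,552),(50,550)])):
    p=np.array([f(x,y,z) for x,y in q]); d=(p[0]+p[1]-p[2]-p[3])/2; e=(p[1]+p[2]-p[0]-p[3])/2
    print(n,p.mean(0),"len",np.hypot(*d),"wid",np.hypot(*e),"yaw",np.degrees(np.arctan2(d[1],d[0])),np.degrees(np.arctan2(e[1],e[0])))
print("hole",f(193,115,38))
```

```text
handle [ 531.67332522 -242.44804983] len 37.99155448607203 wid 16.58509449481526 yaw 58.4815281818696 -32.323910837223146
plate [ 531.49131273 -242.89005942] len 109.16187575152559 wid 49.07246553304212 yaw 58.04720791583971 -30.71701155230814
hole [ 551.47246605 -210.8625771 ]
```

Run:
```python
from h import *
import pickle
R=down(-31.8); p=np.array([530.8,-242.4,47])
movep(p+[0,0,60],R); print(movel(p,max_speed=60,guard=15)); clamp(); s=read_state(); print(s["time"],s["eef_pos"],s["finger_gap"],s["gripper_force"],s["ft_force"])
movel(p+[0,0,40],max_speed=60); movel(p+[0,0,140],max_speed=150); wait(.3)
s=read_state(); print(s["time"],s["eef_pos"],s["finger_gap"],s["gripper_force"],s["ft_force"],s["torque"])
c=camera("wrist"); pickle.dump((c,s),open("w3.pkl","wb")); cv2.imwrite("pics/w3.png",cv2.resize(c["image"][100:400,160:480],None,fx=2,fy=2))
```

```text
False
6.6417 [ 530.99967538 -242.49218722   47.2419675 ] 17.552079501380096 59.24637973308563 [-1.00310048  0.53728899  6.43915725]
8.575 [ 530.60379925 -242.36335174  186.49019608] 17.261385138148572 58.59364449977875 [ 0.4621944  -0.53717454 -4.27991571] [-0.02111089  0.03065985 -0.04033931]
```

View pics/w3.png

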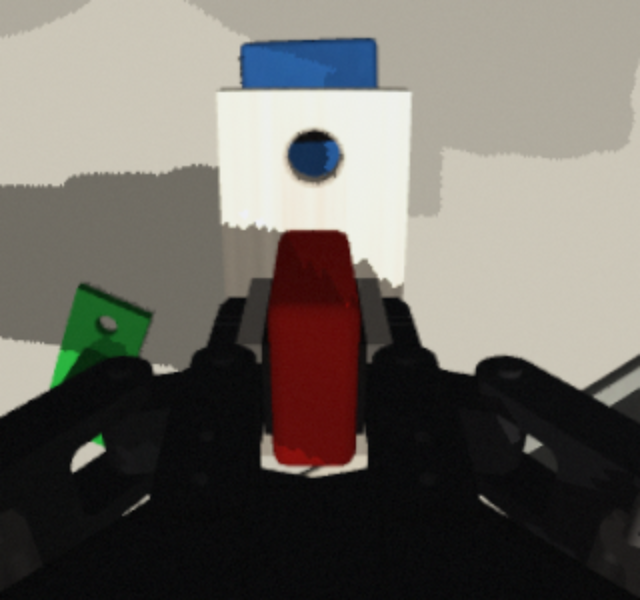

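The plate is held squarely, with the near hole at crop (315,156), which is image (317,178). I'll work out the plate's offset in the tool frame and the target from the pins.

Run:
```python
from h import *
import pickle
c,s=pickle.load(open("w3.pkl","rb")); g=cv2.cvtColor(c["image"],cv2.COLOR_BGR2HSV)
m=((g[160:198,298:338,1]>60)|(g[160:198,298:338,2]<120)).astype(np.uint8)
cn=max(cv2.findContours(m,0,1)[0],key=cv2.contourArea)[:,0]
z=s["eef_pos"][2]-9.2; R=s["tool_rot"]
w=np.array([R.T@(wworld(c,298+u,160+v,z)-s["eef_pos"]) for u,v in cn]); (x,y),r=cv2.minEnclosingCircle(w[:,:2].astype(np.float32))
print("hole tool frame",x,y,r,cv2.fitEllipse(w[:,:2].astype(np.float32)))
# plate edges in tool frame (far edge corners, crop coords)
for u,v in((217,90),(411,90),(404,280),(222,280)): print(np.round(R.T@(wworld(c,160+u/2,100+v/2,z)-s["eef_pos"]),1))
```

```text
hole tool frame 37.692413330078125 -0.5103033781051636 6.890384674072266 ((37.82200622558594, -0.6345803141593933), (12.717517852783203, 12.984292984008789), 42.00960159301758)
[ 54.6 -24.5   9.2]
[54.6 23.6  9.2]
[ 3.9 23.8  9.2]
[  3.9 -25.2   9.2]
```

Run:
```python
from h import *
R=down(31.65); p=np.array([632.2,168.7,0])
movep(p+[0,0,180],R); movel(p+[0,0,100],max_speed=80); wait(.3)
s=read_state(); print(s["time"],s["eef_pos"],s["ft_force"],s["torque"])
print(movel(p+[0,0,80],max_speed=12,guard=6)); s=read_state(); print(s["time"],s["eef_pos"],s["ft_force"],s["torque"],s["finger_gap"])
```

```text
11.6333 [632.28461126 168.76740306 100.22696728] [-0.07011572 -0.18014416 -4.62848956] [-0.00780625 -0.01678409 -0.0639007 ]
False
13.45 [632.23440092 168.71868589  80.06542032] [-0.17955285 -0.75778406 -4.96605076] [-0.03236399 -0.03656088  0.0061001 ] 17.68809827067505
```

There was no contact at z=80, so the underside is already about 8 mm below the pin tips and the pins are in the holes. I'll ease it down to the shoe.

Run:
```python
from h import *
p=np.array([632.2,168.7,0])
print(movel(p+[0,0,64],max_speed=10,guard=6)); s=read_state(); print(s["time"],s["eef_pos"],s["ft_force"],s["torque"],s["finger_gap"])
c=camera("wrist"); cv2.imwrite("pics/w4.png",cv2.resize(c["image"][60:330,160:480],None,fx=2,fy=2))
```

```text
True
14.6917 [632.18994126 168.71839573  66.25891434] [-0.94860761 -1.35869639  7.71824577] [ 0.00073749  0.2060304  -0.0407635 ] 17.40025076209777
```

View pics/w4.png

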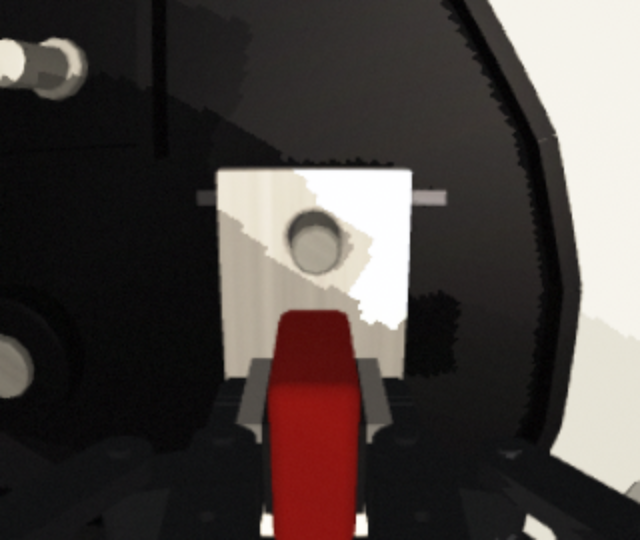

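The near pin, at crop (316,250), stands up through the hole. Contact came at z=66.3, the expected flush height. I'll release, retreat and check.

Run:
```python
from h import *
open_gripper(); wait(.2); s=read_state(); print(s["time"],s["eef_pos"],s["ft_force"],s["finger_gap"])
e=s["eef_pos"]; movel(e+[0,0,60],max_speed=60); movel(e+[0,0,174],max_speed=150); wait(.3)
c=camera("wrist"); s=read_state(); print(s["time"])
# plate top heights from range (expected 57)
T=c["cam_to_world"]
def P(u,v):
    z=c["range_z"][v,u]; x,y=(u-c["cx"])/c["fx"],(v-c["cy"])/c["fy"]; r=np.hypot(x,y)+1e-9; t=np.tan(r)
    return (T@np.array([z*t*x/r,-z*t*y/r,-z,1]))[:3]
a=np.radians(31.65); X=np.array([np.cos(a),np.sin(a)]); Y=np.array([-np.sin(a),np.cos(a)])
for dx,dy in((-18,45),(18,45),(-18,-48),(18,-48),(-18,0),(18,0),(0,38),(0,-38)):
    q=np.r_[[632.2,168.7]+dx*X+dy*Y,57]; u,v=np.round(wpix(c,q)).astype(int); print((dx,dy),(u,v),np.round(P(u,v),1))
cv2.imwrite("pics/w5.png",c["image"])
```

```text
15.6083 [631.41367969 168.53812642  65.25928043] [-0.48730998 -0.62150066  0.00069138] 85.47074329646054
18.0167
(-18, 45) (np.int64(301), np.int64(139)) [593.2 197.4  58.9]
(18, 45) (np.int64(336), np.int64(139)) [624.3 216.5  58.3]
(-18, -48) (np.int64(302), np.int64(223)) [641.9 118.3  57.9]
(18, -48) (np.int64(334), np.int64(223)) [672.4 136.9  57.4]
(-18, 0) (np.int64(302), np.int64(181)) [617.4 159.4  58.4]
(18, 0) (np.int64(335), np.int64(181)) [647.5 177.8  57.6]
(0, 38) (np.int64(318), np.int64(145)) [611.  202.2  70.8]
(0, -38) (np.int64(318), np.int64(214)) [649.2 140.3  70.9]
```

View pics/w5.png

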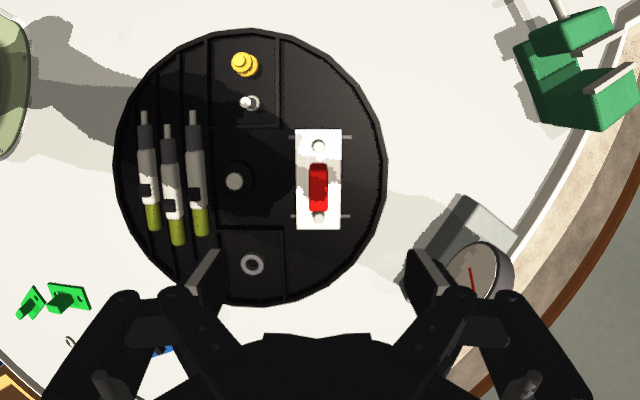

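The plate lies flush: its top is at about 58 mm against 57 mm expected. Both pins, at (318,145) and (318,214), stand at 71 mm through the holes. The turntable and its parts have not moved.

```bash
python3 -c "
from workcell import *
print(finish_job())"
```

```text
the job is handed in; nothing more can be done
None
```

The backplate is seated flush over both pins on the shoe and released, with the turntable and its parts not visibly moved, and the job was handed in at about 18 s on the robot's clock.

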